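# Fit the change-over star wheels

## Task

Change the cap feeder over to the next format: pull the cabinet drawer out to its stop, then take out every star wheel that is in it and fit each on the hub of its own colour, turned so that its three bolt holes line up with the studs and it goes fully home, flat on the hub. When all of them are on, push the drawer fully shut, and leave the tape roll and the knife behind the work where they are.

Things in the scene. Friction and masses are not known exactly. Their poses are not given: they have to be found in the camera images.
- wheel_blue: blue star wheel, about 0.12 kg: scalloped disc 78 mm across, 8 mm thick, three 12 mm bolt holes 120 deg apart 27 mm from its centre; round aluminium grip boss on top, 26 mm across, its top 54 mm above the underside. Origin: centre of the underside; z up the boss; x axis towards a hole. Starts in the drawer, boss up, in a compartment of its own (strips 10 mm high, a few mm play). May be absent (None)
- wheel_yellow: yellow star wheel, about 0.12 kg: scalloped disc 78 mm across, 8 mm thick, three 12 mm bolt holes 120 deg apart 27 mm from its centre; round aluminium grip boss on top, 26 mm across, its top 54 mm above the underside. Origin: centre of the underside; z up the boss; x axis towards a hole. Starts in the drawer, boss up, in a compartment of its own (strips 10 mm high, a few mm play). May be absent (None)
- wheel_green: green star wheel, about 0.12 kg: scalloped disc 78 mm across, 8 mm thick, three 12 mm bolt holes 120 deg apart 27 mm from its centre; round aluminium grip boss on top, 26 mm across, its top 54 mm above the underside. Origin: centre of the underside; z up the boss; x axis towards a hole. Starts in the drawer, boss up, in a compartment of its own (strips 10 mm high, a few mm play). May be absent (None)
- wheel_red: red star wheel, about 0.12 kg: scalloped disc 78 mm across, 8 mm thick, three 12 mm bolt holes 120 deg apart 27 mm from its centre; round aluminium grip boss on top, 26 mm across, its top 54 mm above the underside. Origin: centre of the underside; z up the boss; x axis towards a hole. Starts in the drawer, boss up, in a compartment of its own (strips 10 mm high, a few mm play). May be absent (None)
- hub_blue: blue hub, fixed on the bed: round block 72 mm across, 18 mm high, with three upright steel studs 120 deg apart, 27 mm from its axis, 8 mm thick, 18 mm high, tapered tips. Origin: centre of the block's underside (12 mm above the counter); z up; x axis towards a stud. A wheel that is home lies flat on the block, its origin 18 mm above this one
- seat_blue (a point): centre of the top face of the blue hub's block, 18 mm above its origin; same axes
- hub_yellow: yellow hub, fixed on the bed: round block 72 mm across, 18 mm high, with three upright steel studs 120 deg apart, 27 mm from its axis, 8 mm thick, 18 mm high, tapered tips. Origin: centre of the block's underside (12 mm above the counter); z up; x axis towards a stud. A wheel that is home lies flat on the block, its origin 18 mm above this one
- seat_yellow (a point): centre of the top face of the yellow hub's block, 18 mm above its origin; same axes
- hub_green: green hub, fixed on the bed: round block 72 mm across, 18 mm high, with three upright steel studs 120 deg apart, 27 mm from its axis, 8 mm thick, 18 mm high, tapered tips. Origin: centre of the block's underside (12 mm above the counter); z up; x axis towards a stud. A wheel that is home lies flat on the block, its origin 18 mm above this one
- seat_green (a point): centre of the top face of the green hub's block, 18 mm above its origin; same axes
- hub_red: red hub, fixed on the bed: round block 72 mm across, 18 mm high, with three upright steel studs 120 deg apart, 27 mm from its axis, 8 mm thick, 18 mm high, tapered tips. Origin: centre of the block's underside (12 mm above the counter); z up; x axis towards a stud. A wheel that is home lies flat on the block, its origin 18 mm above this one
- seat_red (a point): centre of the top face of the red hub's block, 18 mm above its origin; same axes
- bed: fixed aluminium bed plate, 184 x 184 x 12 mm, on the counter, that carries the four hubs in a square, 90 mm apart; a solid stack of flat cardboard, taller than the fitted wheels, stands a few cm to its left (+y). Origin: centre of its underside
- cabinet: fixed low grey steel cabinet 205 (x) x 200 (y) x 85 (z) mm with one drawer, a gasket and a hex key on its top. Origin: centre of its underside; its -x axis is the way the drawer comes out
- drawer (a joint): how far the drawer is out (m): 0 shut, 0.185 at its stop; slides along the cabinet's -x axis with about 1.5 N of friction, no spring, stays where it is left. Its floor is 12 mm above the counter, its side and back walls reach 46 mm, its white front 80 mm; inside 180 x 176 mm
- drawer_handle (a point): middle of the drawer's steel bar handle: a level bar 10 mm thick, 80 mm long, parallel to the drawer front, 35 mm out from the front's face and 55 mm above the counter; free above and below, it can be pinched from above; x axis as the cabinet's (the drawer comes out to -x)
- tape_roll: bystander: roll of brown packing tape, 96 mm across, 48 mm high; origin: centre of its underside
- box_cutter: bystander: orange snap-off knife, 161 mm long, 18 mm high; origin: centre of its underside

How it is judged:
By the outcome, as a careful person would: the job done as asked, in the order asked, and still so for the second after the job is handed in, with the robot touching nothing.
Of wheel_blue, wheel_yellow, wheel_green, wheel_red only 3 to 4 are there at a start; the rules pass over those that are not, and their reading is None.
At some moment in a run one of wheel_blue, wheel_yellow, wheel_green, wheel_red may be knocked a few centimetres aside while the robot is not near it.
Once in a run the grip may slacken for a moment while it holds something.
It also fails if it takes over 210 s, if anything falls off the work surface, if the arm or the gripper's body presses on something with over 40 N, if the wrist force passes 120 N, or if a joint passes its speed limit or range.

## Robot

A 6-joint arm with a two-finger parallel gripper is mounted at the origin on a cart in front of the work surface, level with it; the furniture and walls round the work are solid. World frame = base frame: x ahead of the robot, y to its left, z up, the work surface at z = 0. Lengths are in m, angles in rad, forces in N, time in s.
With the tool pointing down it reaches from about 0.275 to 0.825 m from the base axis. Payload 4.9 kg.
Tool frame: the origin (TCP) lies midway between the tips of the shut fingers; the grasp point (between the pads) lies 19 mm behind it (bot.grip_depth is the distance from the TCP to the grasp point, in m); z points along the fingers, y is the line along which they close (so a half turn about z gives the same grasp; the last joint's range is limited). The gripper opens to 85 mm and grips with 20 to 120 N. Pads are 22 mm wide; open, the fingers measure 114 mm over their backs; the gripper's body (76 mm by 85 mm) begins 54 mm behind the grasp point. The pads swing forward as they close: fully open they stand 13 mm farther back than shut.
Start: joints at [1.019, 0.326, -0.193, 1.052, 0, 1.437], TCP at [0.223, 0.503, 0.231] pointing down, gripper open.
Joint ranges: [-2.65, 2.65], [-0.97, 1.79], [-1.3, 1.35], [-1.93, 2.1], [-1.47, 1.37], [-3.14, 3.14]. Speed limits (rad/s): [2.57, 2.57, 3.14, 3.14, 3.14, 3.14].

## Interface

Orientations are given as a unit quaternion [w, x, y, z].
In Python, from cell import bot gives the robot as it stands. Calls block until the motion is done:
- bot.move_pose(position, orientation): joint-space move of the TCP to a pose.
- bot.move_linear(position, speed=0.15, rotation=None, until_force=None): straight line of the TCP; rotation=None keeps the orientation; speed is the mean speed in m/s. With until_force (N) it stops when the force on the tool has changed by that much, and returns True; else False.
- bot.goto_joints(angles): joint-space move.
- bot.set_gripper(opening, grasp_force=None): opening from 0.0 (shut) to 1.0 (fully open); grasp_force is the grip in N (None keeps the last); returns when the fingers have stopped.
- bot.wait(seconds).
- bot.solve_ik(position, orientation): joint angles nearest the present ones, or None.
- bot.camera(name): name is "scene" or "top" or "wrist"; returns the picture (400x640x3 uint8, red, green, blue); there is no depth.
- bot.calibration(name): a dict with "mtx" (3x3 intrinsics, pixels), "k1" (the pictures are not rectified: a ray, as slopes to the right and down, at radius r is drawn at 1 + k1 r^2 times it, then the intrinsics apply), "extrinsics" (4x4, takes a point from world to camera coordinates); the wrist camera has in their place "hand_eye" (4x4, takes a point from camera to tool coordinates, whose origin is the TCP and whose axes are the flange's). Camera axes: x right, y down, z forward; pixel columns grow to the right and rows downward; lengths in m; the calibration is good to about 2 mm. A picture is of the moment at which its call begins: read the wrist's pose just before it. calibration takes no time and is no camera call.
A pose or a line that the arm cannot do raises bot.PlanningError and nothing moves.
- bot.close_job(): hands the job in; it is judged then, once.
Trained networks look in the newest picture that a camera, given by its name, has taken for a name from the list of things; names that differ only in an ending like _2 or _b are one class to them, and where a whole thing is asked for, a point or a joint stands for the part that bears it (a point fixed in the world has none). Each returns a list of dicts, best first, with "confidence" (0 to 1); they miss things now and then, are a little off and sometimes report something else, mostly with a low value. They report only what shows in the picture. A call takes as long as a camera call.
- bot.search_frame(camera, thing): "bbox" ([left, top, width, height] in pixels, round what is visible of it).
Readings, each from a call of its own:
- bot.read_clock(): time.
- bot.read_joint_positions(): joint angles.
- bot.read_joint_vel(): joint speeds.
- bot.read_joint_efforts(): joint torques, N m.
- bot.read_position(): TCP position.
- bot.read_tool_rot(): TCP orientation.
- bot.read_ft_force(): force on the tool from outside, world axes, zero at the start.
- bot.read_moment(): the same for the moment, N m.
- bot.read_gripper_width(): opening from 0.0 (shut) to 1.0 (fully open).
- bot.read_finger_force(): force on a finger pad.
Only numpy, scipy, OpenCV 4.12 (cv2) and the standard library are available. Lean on these libraries where they do the work, as an engineer would, in place of code of your own. Each camera call takes 0.05 s, during which the arm holds its last target. There are 200 camera calls.

## Working session

There is one attempt and no reset: what is moved stays moved. The work goes in short steps, each a Python script; the robot and the scene stay as the last script left them, time stands still between calls to the robot, and variables do not carry over. Pictures are saved under pics/ and viewed, at most 14 in all, crops included, and the job is handed in when it is done.

```bash
mkdir -p pics; ls; python3 - <<'E'
from cell import bot
import cv2,numpy as np
for n in("scene","top"):
    im=bot.camera(n); cv2.imwrite(f"pics/{n}0.png",im[:,:,::-1])
    c=bot.calibration(n); print(n,c)
    for t in["drawer_handle","drawer","cabinet","bed","hub_blue","hub_yellow","hub_green","hub_red","tape_roll","box_cutter"]:
        r=bot.search_frame(n,t); print(t,[(np.round(d["bbox"]).tolist(),round(d["confidence"],2)) for d in r[:2]])
print(bot.calibration("wrist"),bot.read_clock(),bot.read_tool_rot(),bot.read_position())
E
```

```text
pics
scene {'mtx': array([[479.07833826,   0.        , 313.22937976],
       [  0.        , 479.07833826, 198.96157602],
       [  0.        ,   0.        ,   1.        ]]), 'k1': -0.027536671340359822, 'extrinsics': array([[ 0.8829159 , -0.46951415,  0.00399707, -0.53904701],
       [-0.32325055, -0.61399907, -0.72007932,  0.33876091],
       [ 0.34054163,  0.63447743, -0.69388025,  0.67526289],
       [ 0.        ,  0.        ,  0.        ,  1.        ]])}
drawer_handle [([317.0, 222.0, 73.0, 102.0], 0.92)]
drawer [([317.0, 224.0, 67.0, 99.0], 0.59)]
cabinet [([321.0, 179.0, 164.0, 148.0], 0.97)]
bed [([186.0, 167.0, 116.0, 71.0], 0.65)]
hub_blue [([212.0, 195.0, 38.0, 37.0], 0.78)]
hub_yellow [([255.0, 181.0, 32.0, 32.0], 0.77)]
hub_green [([237.0, 159.0, 35.0, 29.0], 0.77), ([211.0, 193.0, 39.0, 33.0], 0.56)]
hub_red [([200.0, 168.0, 32.0, 33.0], 0.65)]
tape_roll [([324.0, 167.0, 46.0, 46.0], 0.94), ([320.0, 222.0, 68.0, 103.0], 0.73)]
box_cutter [([292.0, 140.0, 12.0, 43.0], 0.63), ([250.0, 181.0, 42.0, 31.0], 0.5)]
top {'mtx': array([[515.12734172,   0.        , 319.12786737],

[... 946 characters left out ...]
, 30.0], 0.91), ([348.0, 99.0, 95.0, 117.0], 0.68)]
{'mtx': array([[355.7079368 ,   0.        , 320.71141335],
       [  0.        , 355.7079368 , 200.05202012],
       [  0.        ,   0.        ,   1.        ]]), 'k1': 0.02238262649118899, 'hand_eye': array([[-9.18620215e-04, -9.44539074e-01, -3.28397766e-01,
         8.44132376e-02],
       [ 9.99999532e-01, -9.66865392e-04, -1.63753946e-05,
        -3.67625590e-04],
       [-3.02049235e-04, -3.28397628e-01,  9.44539521e-01,
        -1.42009339e-01],
       [ 0.00000000e+00,  0.00000000e+00,  0.00000000e+00,
         1.00000000e+00]])} 1.1 [-2.22965426e-05  2.07375588e-01  9.78261399e-01 -2.45411667e-07] [0.22314462 0.50272869 0.23128347]
```

View pics/top0.png

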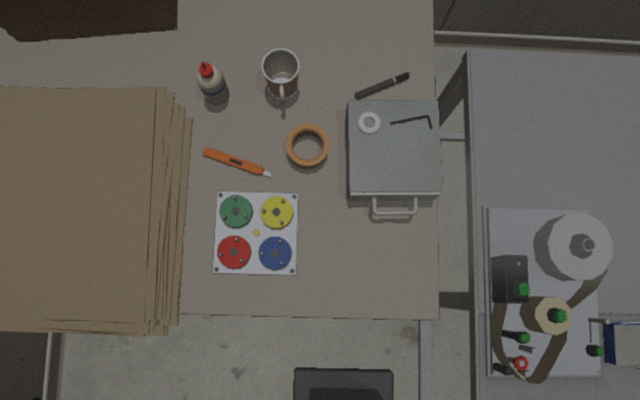

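View pics/scene0.png

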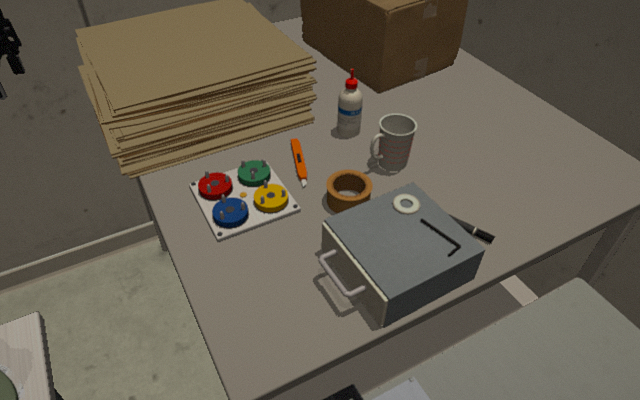

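The top picture shows the bed with its four hubs (green 236,211; yellow 277,212; red 234,252; blue 276,253), the shut cabinet and its handle bar at about (374..416, 211). The card stack is close to the bed's left side.

```bash
cat > h.py <<'E'
from cell import bot
import cv2,numpy as np
from scipy.spatial.transform import Rotation as R
def quat(yaw):  # tool down; tool x axis at angle yaw in world
    c,s=np.cos(yaw),np.sin(yaw)
    q=R.from_matrix([[c,s,0],[s,-c,0],[0,0,-1]]).as_quat()
    return q[[3,0,1,2]]
def toolT():
    T=np.eye(4); q=np.array(bot.read_tool_rot()); T[:3,:3]=R.from_quat(q[[1,2,3,0]]).as_matrix(); T[:3,3]=bot.read_position(); return T
def cam(n):
    """camera pose (cam->world), picture"""
    c=bot.calibration(n)
    M=toolT()@c["hand_eye"] if n=="wrist" else np.linalg.inv(c["extrinsics"])
    return M,bot.camera(n)
def w(n,M,px,z):
    c=bot.calibration(n)
    u=cv2.undistortPoints(np.array(px,float).reshape(-1,1,2),c["mtx"],np.array([c["k1"],0,0,0.]))[:,0]
    d=np.c_[u,np.ones(len(u))]@M[:3,:3].T; o=M[:3,3]
    return (o+d*((np.asarray(z)-o[2])/d[:,2])[:,None])[:,:2]
def proj(n,M,P):
    c=bot.calibration(n); E=np.linalg.inv(M)
    return cv2.projectPoints(np.array(P,float).reshape(-1,1,3),cv2.Rodrigues(E[:3,:3])[0],E[:3,3],c["mtx"],np.array([c["k1"],0,0,0.]))[0][:,0]
def save(name,im): cv2.imwrite(f"pics/{name}.png",im[:,:,::-1])
def yaw_now():
    T=toolT(); return np.arctan2(T[1,0],T[0,0])
E
python3 - <<'E'
from h import *
M=np.linalg.inv(bot.calibration("top")["extrinsics"])
print("cam",M[:3,3])
print("handle",w("top",M,[(374,211),(416,211)],.055).round(3).tolist())
print("cab top front",w("top",M,[(348,192),(440,192),(348,101),(437,101)],.085).round(3).tolist())
print("hubs gyrb",w("top",M,[(236,211),(277,212),(234,252),(276,253)],.03).round(3).tolist())
print("bed",w("top",M,[(215,193),(298,193),(214,274),(297,274)],.012).round(3).tolist())
print("tape,cutter",w("top",M,[(307,146),(237,162)],.03).round(3).tolist(), "stack",w("top",M,[(180,320),(193,120)],.12).round(3).tolist())
print("scene handle", w("scene",np.linalg.inv(bot.calibration("scene")["extrinsics"]),[(322,258),(358,293)],.055).round(3).tolist())
print("scene stack base/top corner (x,y)", w("scene",np.linalg.inv(bot.calibration("scene")["extrinsics"]),[(128,167),(118,138)],[0,.15]).round(3).tolist())
E
```

```text
cam [0.44948449 0.12714304 1.1525945 ]
handle [[0.621, -0.006], [0.624, -0.097]]
cab top front [[0.655, 0.053], [0.661, -0.143], [0.858, 0.056], [0.865, -0.14]]
hubs gyrb [[0.616, 0.295], [0.617, 0.205], [0.526, 0.295], [0.527, 0.203]]
bed [[0.658, 0.348], [0.664, 0.161], [0.478, 0.339], [0.483, 0.157]]
tape,cutter [[0.769, 0.143], [0.727, 0.299]] stack [[0.384, 0.38], [0.793, 0.383]]
scene handle [[0.623, -0.01], [0.64, -0.102]]
scene stack base/top corner (x,y) [[0.377, 0.474], [0.374, 0.374]]
```

```bash
python3 - <<'E'
from h import *
bot.set_gripper(0.28)
bot.move_pose([.45,.2,.3],quat(-np.pi/2+.03))
bot.move_pose([.623,-.05,.2],quat(-np.pi/2+.03))
M,im=cam("wrist"); save("handle",im)
r=bot.search_frame("wrist","drawer_handle"); print([(d["bbox"],d["confidence"]) for d in r[:2]])
print(M[:3,3], proj("wrist",M,[[.623,-.05,.055],[.623,-.01,.055],[.623,-.09,.055]]), bot.read_clock())
E
```

```text
[([265.4, 50.5, 69.2, 207.3], 0.97)]
[ 0.62583474 -0.13433368  0.34258823] [[321.06726199 181.99101931]
 [319.6668297  225.71801975]
 [322.59804805 134.18848607]] 5.3833
```

View pics/handle.png

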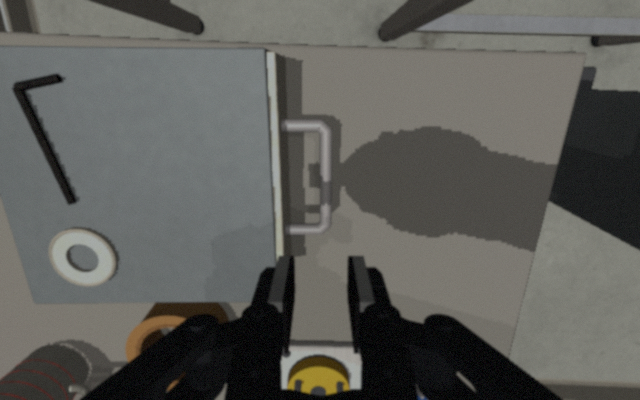

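The bar shows at x≈325, rows 124–231, within a few mm of my estimate.

```bash
python3 - <<'E'
from h import *
M=toolT()@bot.calibration("wrist")["hand_eye"]
p=w("wrist",M,[(325,130),(325,178),(325,226)],.055); print(p.round(4).tolist())
# front edge line for yaw
f=w("wrist",M,[(270,60),(280,250)],.08); d=f[1]-f[0]; th=np.arctan2(-d[0],d[1]); print("cab yaw",th)
h=p[1]; y=-np.pi/2+.03
bot.move_linear([h[0],h[1],.10])
print(bot.move_linear([h[0],h[1],.036],.06,until_force=8))
bot.set_gripper(0.0,40); print("w",bot.read_gripper_width(),bot.read_finger_force())
t0=np.array(bot.read_position()); u=np.array([-1,-.03,0])
print(bot.move_linear(t0+u*.175,.1,until_force=25), bot.read_position())
print(bot.move_linear(np.array(bot.read_position())+u*.022,.03,until_force=15), np.array(bot.read_position())-t0, bot.read_ft_force(), bot.read_clock())
E
```

```text
[[0.6215, -0.093], [0.6201, -0.0532], [0.6185, -0.0094]]
cab yaw 0.04016773107847823
True
w 0.0985118619548367 38.97377550601959
False [ 0.44383689 -0.05874589  0.03886164]
True [-1.84761543e-01 -6.14644116e-03 -7.59081830e-07] [1.04287127 0.95814624 0.23386224] 9.7917
```

```bash
python3 - <<'E'
from h import *
bot.set_gripper(0.28)
p=np.array(bot.read_position()); bot.move_linear([p[0],p[1],.15])
bot.move_pose([.515,-.055,.28],quat(np.pi+.035))
M,im=cam("wrist"); save("drawer",im); print(bot.read_clock())
for c in["blue","yellow","green","red"]:
    r=bot.search_frame("wrist","wheel_"+c); print(c,[(np.round(d["bbox"]).tolist(),round(d["confidence"],2)) for d in r[:2]])
np.save("Mdrawer.npy",M)
E
```

```text
12.475
blue [([216.0, 73.0, 208.0, 323.0], 0.68), ([257.0, 203.0, 58.0, 59.0], 0.62)]
yellow [([247.0, 128.0, 66.0, 66.0], 0.9)]
green [([327.0, 200.0, 63.0, 57.0], 0.75), ([511.0, 144.0, 79.0, 60.0], 0.53)]
red []
```

View pics/drawer.png

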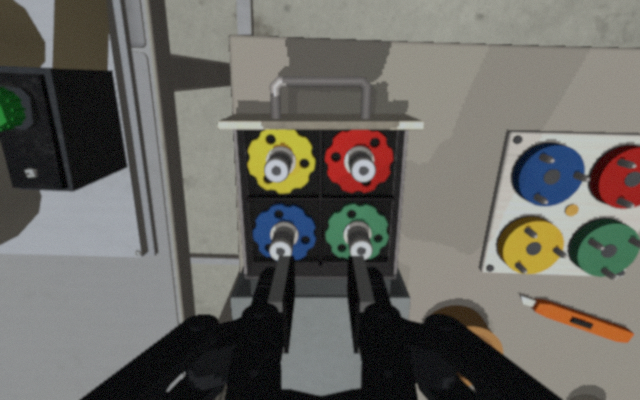

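All four wheels are there: yellow disc at (281,161), red (359,161), blue (284,234) and green (357,234). I'll fit a rendered model to the colour masks from close views, and take one hub at two opposite yaws to find the hand-eye bias.

```bash
cat > fit.py <<'E'
from h import *
from scipy.optimize import minimize
HUE={"red":(172,8),"yellow":(18,35),"green":(65,95),"blue":(100,125)}
def mask(im,c):
    h=cv2.cvtColor(im,cv2.COLOR_RGB2HSV); lo,hi=HUE[c]
    H=h[:,:,0]; m=((H>=lo)&(H<=hi)) if lo<hi else ((H>=lo)|(H<=hi))
    return (m&(h[:,:,1]>110)&(h[:,:,2]>30)).astype(np.uint8)
A=np.linspace(0,2*np.pi,40,endpoint=False); C=np.c_[np.cos(A),np.sin(A)]
def circ(c,r,z): return np.c_[C*r+c,np.full(40,z)]
def render(M,kind,x,z,shape):
    """kind wheel: z = underside; hub: z = block underside. returns image 1 coloured, weight"""
    S=8
    def poly(img,P,v): 
        q=proj("wrist",M,P).astype(np.float32); cv2.fillConvexPoly(img,np.round(cv2.convexHull(q)*S).astype(np.int32),v,cv2.LINE_AA,3)
    c=np.array(x[:2]); img=np.zeros(shape,np.float32); wt=np.zeros(shape,np.float32)
    cs=[c+.027*np.array([np.cos(x[2]+k*2*np.pi/3),np.sin(x[2]+k*2*np.pi/3)]) for k in range(3)]
    poly(wt,circ(c,.052,z+.01),1)
    if kind=="wheel":
        ring=.0375
        poly(img,np.r_[circ(c,ring,z+.008),circ(c,ring,z+.002)],1)
        for h in cs: poly(img,circ(h,.0058,z+.008),0)
        poly(img,np.r_[circ(c,.013,z+.008),circ(c,.013,z+.054)],0)
    else:
        poly(img,np.r_[circ(c,.036,z),circ(c,.036,z+.018)],1)
        for h in cs: poly(img,np.r_[circ(h,.004,z+.018),circ(h,.004,z+.032),circ(h,.002,z+.036)],0)
        poly(wt,circ(c,.014,z+.018),0)
    return img,wt
def fit(M,im,kind,c,xy,z):
    m=cv2.GaussianBlur(mask(im,c).astype(np.float32),(0,0),1.2)
    if kind=="wheel" or 1:  # coarse centre: centroid of the coloured blob near the estimate
        u=proj("wrist",M,[[*xy,z+.01]])[0]; k=np.zeros(m.shape,np.uint8); cv2.circle(k,tuple(int(v) for v in np.round(u)),75,1,-1)
        ys,xs=np.nonzero((m>.5)&(k>0)); 
        if len(xs)<300: return None,9,len(xs)
        xy=w("wrist",M,[((np.percentile(xs,1)+np.percentile(xs,99))/2,(np.percentile(ys,1)+np.percentile(ys,99))/2)],z+.01)[0]
    def cost(x):
        r,wt=render(M,kind,x,z,m.shape); r=cv2.GaussianBlur(r,(0,0),1.2); return float((wt*(r-m)**2).sum()/wt.sum())
    th=min(np.radians(np.arange(0,120,5)),key=lambda t:cost([*xy,t]))
    best=None
    for d in(0,.1,-.1):
        s=np.array([[*xy,th+d]]*4)+np.array([[0,0,0],[.003,0,0],[0,.003,0],[0,0,.1]])
        o=minimize(cost,s[0],method="Nelder-Mead",options=dict(initial_simplex=s,xatol=1e-4,fatol=1e-6,maxiter=90))
        if best is None or o.fun<best.fun: best=o
    x=best.x.copy(); x[2]%=2*np.pi/3
    return x,best.fun,th
def look(kind,c,xy,z,yaw=np.pi,zt=.16,off=.05,name=None):
    t=np.array([np.cos(yaw),np.sin(yaw)])
    bot.move_pose([*(np.array(xy)-off*t),zt],quat(yaw)); bot.wait(.15)
    M,im=cam("wrist")
    x,e,_=fit(M,im,kind,c,xy,z)
    if name and x is not None:
        r,_=render(M,kind,x,z,im.shape[:2]); v=im.copy(); v[cv2.Canny((r*255).astype(np.uint8),80,160)>0]=(255,0,255); save(name,v)
    return x,e
E
python3 - <<'E'
from fit import *
import json
M=np.load("Mdrawer.npy"); im=cv2.imread("pics/drawer.png")[:,:,::-1]
d={}
for c,p in dict(yellow=(281,161),red=(359,161),blue=(284,234),green=(357,234)).items():
    xy=w("wrist",M,[p],.02)[0]; x,e,_=fit(M,im,"wheel",c,xy,.012); d[c]=list(x); print("wheel",c,xy.round(4),x.round(4),e)
H={}
for c,p in dict(blue=(.527,.203),red=(.526,.295),green=(.616,.295),yellow=(.617,.205)).items():
    x,e=look("hub",c,p,.012,zt=.19,name="hub_"+c); H[c]=list(x); print("hub",c,x.round(4),e)
x,e=look("hub","yellow",H["yellow"][:2],.012,yaw=0,zt=.19,name="hub_y0"); print("yaw0",x.round(4),e)
json.dump(dict(w=d,h=H),open("s.json","w")); print(bot.read_clock())
big=np.hstack([cv2.imread(f"pics/hub_{c}.png")[40:240,200:440] for c in("blue","red","green")]); cv2.imwrite("pics/hubs.png",big)
E
```

```text
wheel yellow [ 0.5231 -0.1006] [ 0.5222 -0.1008  1.5028] 0.046144697815179825Traceback (most recent call last):
  File "<stdin>", line 6, in <module>
  File "fit.py", line 41, in fit
    o=minimize(cost,s[0],method="Nelder-Mead",options=dict(initial_simplex=s,xatol=1e-4,fatol=1e-6,maxiter=90))
    res = _minimize_neldermead(fun, x0, args, callback, bounds=bounds,
                               **options)
    fxr = func(xr)
    fx = function(np.copy(x), *(wrapper_args + args))
  File "fit.py", line 36, in cost
    r,wt=render(M,kind,x,z,m.shape); r=cv2.GaussianBlur(r,(0,0),1.2); return float((wt*(r-m)**2).sum()/wt.sum())
         ~~~~~~^^^^^^^^^^^^^^^^^^^^
  File "fit.py", line 17, in render
    poly(wt,circ(c,.052,z+.01),1)
    ~~~~^^^^^^^^^^^^^^^^^^^^^^^^^
  File "fit.py", line 14, in poly
    q=proj("wrist",M,P).astype(np.float32); cv2.fillConvexPoly(img,np.round(cv2.convexHull(q)*S).astype(np.int32),v,cv2.LINE_AA,3)
      ~~~~^^^^^^^^^^^^^
  File "h.py", line 21, in proj
    c=bot.calibration(n); E=np.linalg.inv(M)
ValueError: time passes only in moves, steps and waits
```

```bash
python3 - <<'E'
s=open('h.py').read()
s=s.replace('c=bot.calibration(n); E=','c=cal(n); E=').replace('    c=bot.calibration(n)\n','    c=cal(n)\n')
s=s.replace('def quat','import functools\ncal=functools.lru_cache(None)(bot.calibration)\ndef quat',1)
open('h.py','w').write(s)
f=open('fit.py').read()
f=f.replace('np.zeros(shape,np.float32); wt=np.zeros(shape,np.float32)','np.zeros(shape,np.uint8); wt=np.zeros(shape,np.uint8)').replace(',v,cv2.LINE_AA',',v*255,cv2.LINE_AA')
f=f.replace('    return img,wt','    return img/np.float32(255),wt/np.float32(255)')
f=f.replace('    def cost(x):\n        r,wt=render(M,kind,x,z,m.shape);','    wt=render(M,kind,[*xy,0],z,m.shape)[1]\n    def cost(x):\n        r,_=render(M,kind,x,z,m.shape);')
open('fit.py','w').write(f)
E
cat > survey.py <<'E'
from fit import *
import json
M=np.load("Mdrawer.npy"); im=cv2.imread("pics/drawer.png")[:,:,::-1]
d={}
for c,p in dict(yellow=(281,161),red=(359,161),blue=(284,234),green=(357,234)).items():
    xy=w("wrist",M,[p],.02)[0]; x,e,_=fit(M,im,"wheel",c,xy,.012); d[c]=list(x); print("wheel",c,xy.round(4),x.round(4),round(e,4))
H={}
for c,p in dict(blue=(.527,.203),red=(.526,.295),green=(.616,.295),yellow=(.617,.205)).items():
    x,e=look("hub",c,p,.012,zt=.19,name="hub_"+c); H[c]=list(x); print("hub",c,x.round(4),round(e,4))
x,e=look("hub","yellow",H["yellow"][:2],.012,yaw=0,zt=.19,name="hub_y0"); print("yaw0",x.round(4),round(e,4))
json.dump(dict(w=d,h=H),open("s.json","w")); print(bot.read_clock())
big=np.hstack([cv2.imread(f"pics/hub_{c}.png")[40:240,220:420] for c in("blue","red","green","y0")]); cv2.imwrite("pics/hubs.png",big)
E
python3 survey.py
```

```text
wheel yellow [ 0.5231 -0.1006] [ 0.5226 -0.1008  1.5223] 0.0448
wheel red [ 0.52  -0.011] [ 0.5192 -0.0118  0.3915] 0.049
wheel blue [ 0.6148 -0.0971] [ 0.6138 -0.0966  1.3848] 0.0387
wheel green [ 0.6118 -0.0071] [ 0.6092 -0.0079  1.3481] 0.0807
hub blue [0.5283 0.206  1.6728] 0.022
hub red [0.5281 0.296  1.846 ] 0.0161
hub green [0.6184 0.2962 0.078 ] 0.0655
hub yellow [0.6182 0.2063 1.5386] 0.0171
yaw0 [0.618  0.2073 1.548 ] 0.0203
18.7417
```

View pics/hubs.png

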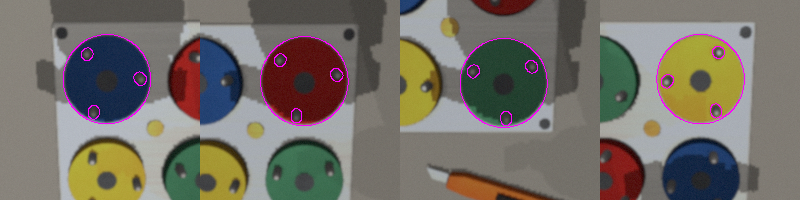

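The model outlines sit exactly on the blocks and studs, and the two-yaw bias is about 0.5 mm, so it can be neglected. I'll start with the green wheel.

```bash
cat > pp.py <<'E'
from fit import *
import json,sys
S=json.load(open("s.json")); P23=np.pi*2/3
def over(M,im,x,z,name):
    r,_=render(M,"wheel",x,z,im.shape[:2]); v=im.copy(); v[cv2.Canny((r*255).astype(np.uint8),80,160)>0]=(255,0,255); save(name,v)
def inhand(c,th_exp,name=None):
    """wheel pose as held, from the camera-side half of the picture"""
    bot.wait(.1); M,im=cam("wrist"); p=np.array(bot.read_position()); yaw=yaw_now(); z=p[2]-.023
    m=cv2.GaussianBlur(mask(im,c).astype(np.float32),(0,0),1.2); wt=render(M,"wheel",[*p[:2],0],z,m.shape)[1].copy()
    wt[int(proj("wrist",M,[[*p[:2],z]])[0,1])-14:]=0
    cost=lambda x:float((wt*(cv2.GaussianBlur(render(M,"wheel",[x[0],x[1],x[2]],z+x[3],m.shape)[0],(0,0),1.2)-m)**2).sum()/wt.sum())
    th=min(th_exp+np.radians(np.arange(-60,60,5)),key=lambda t:cost([*p[:2],t,0]))
    s=np.array([[*p[:2],th,0]]*5)+np.r_[np.zeros((1,4)),np.diag([.003,.003,.1,.004])]
    o=minimize(cost,s[0],method="Nelder-Mead",options=dict(initial_simplex=s,xatol=1e-4,fatol=1e-6,maxiter=200))
    if name: over(M,im,o.x[:3],z+o.x[3],name)
    d=o.x[:2]-p[:2]; t=np.array([np.cos(yaw),np.sin(yaw)]); n=np.array([-t[1],t[0]])
    dth=(o.x[2]-th_exp+P23/2)%P23-P23/2
    return dict(along=round(float(d@t),4),across=round(float(d@n),4),dth=round(float(np.degrees(dth)),1),dz=round(float(o.x[3]),4),cost=round(o.fun,4),th=float(o.x[2]))
def pick(c):
    x,e=look("wheel",c,S["w"][c][:2],.012,name=c+"_a"); print(c,"wheel",x.round(4),round(e,4))
    bot.set_gripper(.55); bot.move_pose([*x[:2],.13],quat(np.pi)); bot.move_linear([*x[:2],.035],.08,until_force=10)
    bot.set_gripper(0,60); z=bot.read_position()[2]; print("w",round(bot.read_gripper_width(),3),"z",round(z,4))
    bot.move_linear([*x[:2],.2],.12); r=inhand(c,x[2],c+"_b"); print("hand",r,"ft",np.round(bot.read_ft_force(),2)); return x,r
def place(c,th_w,along=0,yaw_grip=np.pi):
    """th_w: wheel angle when tool yaw was yaw_grip"""
    h=np.array(S["h"][c]); h[1]+=.0005
    d=(h[2]-th_w+P23/2)%P23-P23/2; yaw=yaw_grip+d; xy=h[:2]-along*np.array([np.cos(yaw),np.sin(yaw)])
    bot.move_pose([*xy,.2],quat(yaw)); bot.wait(.1)
    r=inhand(c,h[2],c+"_c"); print("over hub",r,"w",round(bot.read_gripper_width(),3))
    if abs(r["dth"])>3.5 or r["cost"]>.15: print("ABORT, check"); return False
    bot.move_linear([*xy,.09],.12)
    hit=bot.move_linear([*xy,.052],.04,until_force=12); z=bot.read_position()[2]; print("hit",hit,"z",round(z,4),np.round(bot.read_ft_force(),1))
    return z<.058
def release(c):
    p=bot.read_position(); bot.set_gripper(.5); bot.move_linear([p[0],p[1],.18],.12)
    x,e=look("wheel",c,S["h"][c][:2],.03,zt=.19,name=c+"_d"); print("fitted",x.round(4),"hub",np.round(S["h"][c],4),round(e,4),"t",bot.read_clock())
def mont(c): 
    t=[cv2.imread(f"pics/{c}_{k}.png") for k in"abcd"]; t=[cv2.resize(i[40:340,170:470],(400,300)[:1]*2) for i in t if i is not None]
    cv2.imwrite(f"pics/{c}_m.png",cv2.resize(np.hstack(t),None,fx=.5,fy=.5))
E
python3 - <<'E'
from pp import *
c="green"; x,r=pick(c)
if place(c,x[2]): release(c)
mont(c); print(bot.read_clock())
E
```

```text
green wheel [ 0.6108 -0.007   1.3706] 0.1109
w 0.286 z 0.0358
hand {'along': -0.017, 'across': 0.0012, 'dth': 6.9, 'dz': -0.0593, 'cost': np.float64(0.0991), 'th': 1.4914408805305017} ft [ 0.1  -0.57 -1.32]
over hub {'along': -0.0049, 'across': 0.0005, 'dth': 5.6, 'dz': -0.0227, 'cost': np.float64(0.114), 'th': 0.175520728736135} w 0.287
ABORT, check
26.7583[ WARN:0@24.493] global loadsave.cpp:275 findDecoder imread_('pics/green_d.png'): can't open/read file: check file path/integrity
```

View pics/green_m.png

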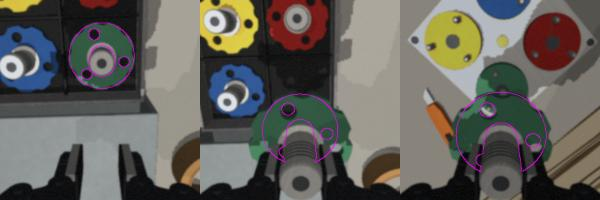

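The wheel is held well; only the in-hand fit wandered, because its height was left free and the green mask is thin in shade. I'll fix the height at its known value, loosen the mask and check again.

```bash
python3 - <<'E'
s=open('pp.py').read()
s=s.replace('z=p[2]-.023\n','z=p[2]-.0238\n').replace('z+x[3],m.shape','z,m.shape').replace('z+o.x[3],name','z,name')
s=s.replace('*p[:2],th,0]]*5)+np.r_[np.zeros((1,4)),np.diag([.003,.003,.1,.004])]','*p[:2],th]]*4)+np.r_[np.zeros((1,3)),np.diag([.003,.003,.1])]').replace('dz=round(float(o.x[3]),4),','')
s=s.replace('cost=round(o.fun,4)','cost=round(float(o.fun),4)')
open('pp.py','w').write(s)
f=open('fit.py').read().replace('h[:,:,1]>110','h[:,:,1]>(60 if c=="green" else 110)'); open('fit.py','w').write(f)
E
python3 - <<'E'
from pp import *
c="green"
im=cv2.imread("pics/green_a.png")
print(inhand(c,S["h"][c][2],"green_c"))
i=cv2.imread("pics/green_c.png")[100:400,170:470]; M,im=cam("wrist"); k=cv2.cvtColor(mask(im,c)[100:400,170:470]*255,cv2.COLOR_GRAY2BGR)
cv2.imwrite("pics/gc.png",np.hstack([i,k]))
E
```

```text
{'along': 0.0025, 'across': 0.0008, 'dth': 1.8, 'cost': 0.1555, 'th': 0.10903278811996642}
```

View pics/gc.png

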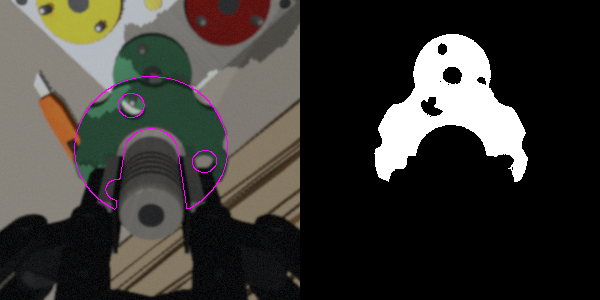

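The outline now lies on the held wheel and its holes, within about 2°. Placing it.

```bash
sed -i 's/ or r\["cost"\]>.15/ or r["cost"]>.22/; s/>3.5/>4/' pp.py; python3 - <<'E'
from pp import *
c="green"
if place(c,1.3706): release(c)
mont(c); print(bot.read_clock())
E
```

```text
over hub {'along': 0.0023, 'across': 0.0006, 'dth': 1.5, 'cost': 0.1577, 'th': 0.10434833136027438} w 0.289
hit True z 0.0538 [-0.8 -1.   3.8]
fitted [0.6167 0.2959 0.0872] hub [0.6184 0.2962 0.078 ] 0.0401 t 31.8583
31.8583
```

View pics/green_m.png

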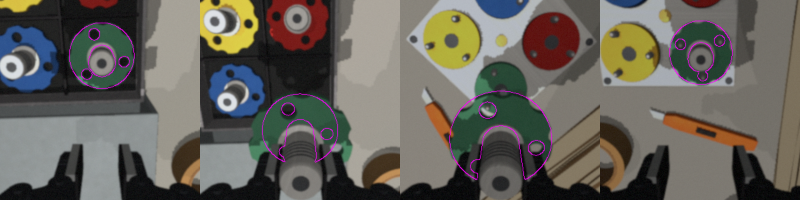

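The green wheel is home: z is 0.0538 as expected, and in the last panel the studs show in the holes. Now the others, each checked by height before the next one starts.

```bash
python3 - <<'E'
from pp import *
for c in("yellow","red","blue"):
    x,r=pick(c)
    if abs(r["dth"])>4: print("check pick"); mont(c); break
    ok=place(c,x[2])
    if not ok: mont(c); break
    release(c); mont(c)
print(bot.read_clock())
E
```

```text
yellow wheel [ 0.522  -0.101   1.5035] 0.0414
w 0.285 z 0.0357
hand {'along': 0.0014, 'across': 0.0002, 'dth': 0.2, 'cost': 0.0374, 'th': 1.5061591798213438} ft [ 0.13 -0.78 -1.5 ]
over hub {'along': 0.0016, 'across': 0.0007, 'dth': -0.6, 'cost': 0.1465, 'th': 1.5287683642086978} w 0.287
hit True z 0.0538 [-1.   0.   3.7]
fitted [0.6172 0.2062 1.5534] hub [0.6182 0.2063 1.5386] 0.0394 t 42.9167
red wheel [ 0.5189 -0.0115  0.3892] 0.0397
w 0.288 z 0.0357
hand {'along': 0.0013, 'across': 0.0006, 'dth': 0.6, 'cost': 0.0392, 'th': 0.40011379329082714} ft [ 0.48  0.43 -2.23]
over hub {'along': 0.0018, 'across': 0.0007, 'dth': 0.0, 'cost': 0.1372, 'th': 1.84624418078907} w 0.288
hit True z 0.0538 [-1.2 -0.   4.8]
fitted [0.5271 0.2957 1.8478] hub [0.5281 0.296  1.846 ] 0.0391 t 53.7167
blue wheel [ 0.6147 -0.097   1.3041] 0.0394
w 0.284 z 0.0358
hand {'along': 0.0009, 'across': 0.0002, 'dth': 0.2, 'cost': 0.0384, 'th': 1.3075538963144282} ft [-0.74 -0.34 -0.88]
over hub {'along': 0.001, 'across': 0.0007, 'dth': 1.7, 'cost': 0.1658, 'th': 1.7031433757242966} w 0.291
hit True z 0.0538 [-0.7  0.5  4.6]
fitted [0.5274 0.2059 1.6682] hub [0.5283 0.206  1.6728] 0.0434 t 64.8167
64.8167
```

```bash
python3 - <<'E'
from h import *
y=-np.pi/2+.033
bot.set_gripper(.28)
bot.move_pose([.434,-.0595,.2],quat(y)); M,im=cam("wrist"); 
print(proj("wrist",M,[[.434,-.0595,.055]])); T=bot.camera("top"); 
save("pre",np.vstack([im[:260],cv2.resize(T[120:290,180:500],(640,340))]))
bot.move_linear([.434,-.0595,.10]); print(bot.move_linear([.434,-.0595,.0395],.06,until_force=8))
bot.set_gripper(0.0,40); print(bot.read_gripper_width())
E
```

```text
[[321.52364354 183.5087919 ]]
False
0.09910106719760059
```

View pics/pre.png

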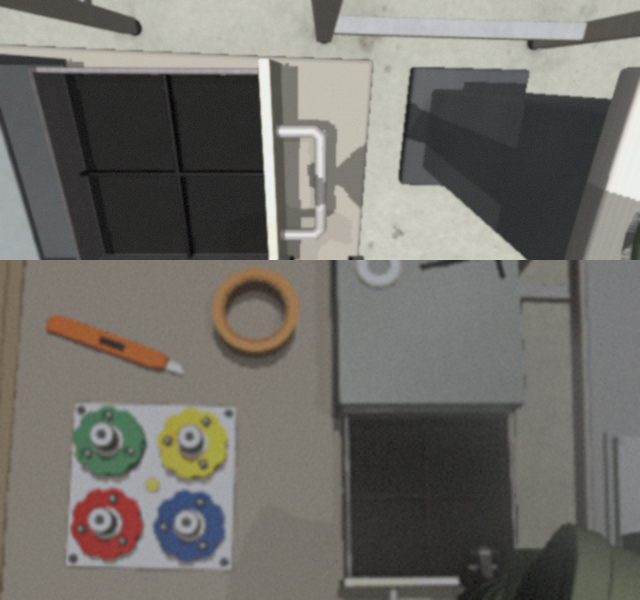

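The drawer is empty, all four wheels sit on their own hubs, the tape and knife have not moved, and the bar is gripped. Pushing it shut.

```bash
python3 - <<'E'
from h import *
t0=np.array(bot.read_position()); u=np.array([1,.0333,0])
print(bot.move_linear(t0+u*.175,.1,until_force=25))
print(bot.move_linear(np.array(bot.read_position())+u*.016,.02,until_force=18), np.array(bot.read_position())-t0, bot.read_ft_force())
bot.set_gripper(.28); p=np.array(bot.read_position()); bot.move_linear([p[0],p[1],.2])
M,im=cam("wrist"); bot.move_pose([.4,-.1,.3],quat(np.pi)); bot.wait(.5)
T=bot.camera("top"); save("end",np.vstack([im[:260],cv2.resize(T[120:290,180:500],(640,340))])); print(p,bot.read_clock())
E
```

```text
False
True [1.84680981e-01 6.12924649e-03 3.02296676e-05] [-2.01385429  0.89474667  4.23546235]
[ 0.61866923 -0.0533542   0.03959031] 75.2333
```

View pics/end.png

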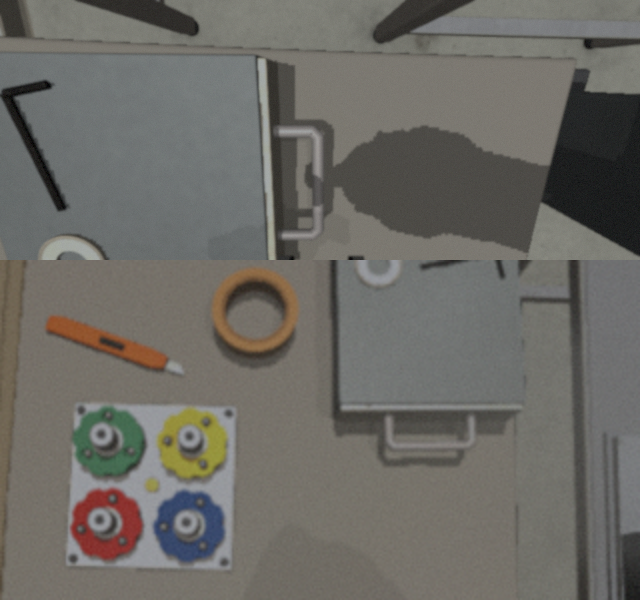

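The drawer is against its shut stop, the front is flush with the cabinet, and all four wheels are home with the arm clear.

```bash
python3 -c "
from cell import bot
print(bot.close_job())"
```

```text
the job is handed in; nothing more can be done
None
```

I handed the job in at about 75 s on the robot's clock: all four wheels are home on the hubs of their own colour, the drawer is fully shut, and the tape roll and knife were not touched.

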